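# Mesh the matching paddle with the mixer drive and hold it pressed

### The job

Look which of the two drive couplings, the straight slot or the cross, is on the round mixer base (the other is a spare on the wooden rack) and take from the rack the one paddle whose stem fits it: the flat paddle for the slot, the cross paddle for the cross. Turn it until the stem meshes, slide it fully home so that its collar lies on the drum of the coupling, and push down on the paddle until the spring-loaded drum is right down at its stop. Finish while still gripping the paddle and holding it pressed down, do not let go, and leave the other paddle and everything else where it is.

Things in the scene. Friction and masses are not known exactly. Their poses are not given: they have to be found in the camera images.
- mixer_base: Round white mixer base, 136 mm across, 70 mm high, fixed to the ledge; origin at the centre of its underside.
- base_seat (a point): Centre of the mixer base's top face, 70 mm above the ledge. The coupling that stands here (same x and y) is the one in use.
- rack: Wooden accessory rack, 200 (x) x 200 (y) mm, fixed; origin at the centre of its underside. The half towards its -x is 40 mm high with two round 41 mm holes at x = -50, y = +55 and -55 mm where the paddles hang on their collars; the half towards +x is a step 70 mm high that carries the spare coupling at x = +50, y = 0.
- slot_coupling: Black round sleeve 94 mm across, 20 mm high, fixed; origin at the centre of its underside, z up. In it a grey metal square drum 60 x 60 mm, its top 30 mm above the sleeve's underside. It stands on the mixer base (in use) or on the rack's step (spare), its yaw varies. Drum recess: one straight slot 38 mm long (along its x) and 10 mm wide, 20 mm deep.
- cross_coupling: Black round sleeve 94 mm across, 20 mm high, fixed; origin at the centre of its underside, z up. In it a grey metal square drum 60 x 60 mm, its top 30 mm above the sleeve's underside. It stands on the mixer base (in use) or on the rack's step (spare), its yaw varies. Drum recess: a cross of two slots, along its x and its y, each 28 mm long and 10 mm wide, 20 mm deep.
- slot_drive_top (a point): Centre of the upper face of the grey drum of the slot coupling, 100 mm above the ledge when not pressed; it moves down with the drum. z up; x along the slot.
- cross_drive_top (a point): Centre of the upper face of the grey drum of the cross coupling, 100 mm above the ledge when not pressed; it moves down with the drum. z up; x and y along the two arms of the cross.
- slot_drive (a joint): Sinking of the drum of the slot coupling: 0 up, 0.006 m fully down at its hard stop. A spring pushes it up: about 4 N to start it, about 10 N at the stop.
- cross_drive (a joint): Sinking of the drum of the cross coupling: 0 up, 0.006 m fully down at its hard stop. A spring pushes it up: about 4 N to start it, about 10 N at the stop.
- flat_paddle: Steel paddle, 120 g, 76 mm high, hanging upright in a rack hole. Origin: centre of the stem's foot (24 mm above the ledge at the start), z up. Stem 0-16 mm, collar 52 mm across at 16-22 mm, hub 18 mm across to 35 mm, plates at 34-76 mm. Stem: a flat tab 36 mm (x) by 8 mm (y), fits the straight slot only, either way round.
- flat_paddle_grip (a point): Grip point of the flat paddle, on its axis 60 mm above the stem's foot: one upright plate 48 mm wide (along x) and 9 mm thick (along y), 34 to 76 mm above the foot; pinch it across its thickness from above.
- cross_paddle: Steel paddle, 120 g, 76 mm high, hanging upright in a rack hole. Origin: centre of the stem's foot (24 mm above the ledge at the start), z up. Stem 0-16 mm, collar 52 mm across at 16-22 mm, hub 18 mm across to 35 mm, plates at 34-76 mm. Stem: a cross of two bars 26 x 8 mm along x and y, fits the cross only, in any quarter turn.
- cross_paddle_grip (a point): Grip point of the cross paddle, on its axis 60 mm above the stem's foot: two upright plates crossing at right angles, each 36 mm wide and 9 mm thick, along x and y, 34 to 76 mm above the foot; grip from above across two opposite plate ends, 36 mm apart.
- cezve: Bystander: stainless cezve, 84 mm across, 75 mm high, handle to its +y, 150 mm long from the axis and up to 100 mm high; origin at the centre of its underside.
- sugar_jar: Bystander: closed glass sugar jar, 80 mm across, 100 mm high; origin at the centre of its underside.
- cup: Bystander: white porcelain cup, 68 mm across, 55 mm high, standing on a round coaster; origin at the centre of its underside.

How it is judged:
On the way, in this order (a step that is already met when the one before it is completed fails the run):
1. the paddle that fits the coupling on the mixer base is gripped and lifted out of the rack (((horizontal distance between slot_drive_top and base_seat below 0.02 m and z of flat_paddle in the frame of rack above 0.05 m and contact force between flat_paddle and the fingers above 0.5 N) or (horizontal distance between cross_drive_top and base_seat below 0.02 m and z of cross_paddle in the frame of rack above 0.05 m and contact force between cross_paddle and the fingers above 0.5 N))), for 0.1 s.
2. its stem has meshed and it is fully home in that coupling (((horizontal distance between slot_drive_top and base_seat below 0.02 m and z of flat_paddle in the frame of slot_drive_top below -0.0135 m and horizontal distance between flat_paddle and slot_drive_top below 0.004 m and angle between flat_paddle's own z axis and vertical below 0.1 rad and angle between the x axis of flat_paddle and the x axis of slot_drive_top, either way round below 0.15 rad) or (horizontal distance between cross_drive_top and base_seat below 0.02 m and z of cross_paddle in the frame of cross_drive_top below -0.0135 m and horizontal distance between cross_paddle and cross_drive_top below 0.004 m and angle between cross_paddle's own z axis and vertical below 0.1 rad and (angle between the x axis of cross_paddle and the x axis of cross_drive_top, either way round below 0.15 rad or angle between the x axis of cross_paddle and the y axis of cross_drive_top, either way round below 0.15 rad)))), for 0.1 s.
At the end, for the whole second after the job is handed in: The fitting paddle is home in the coupling on the base (foot 13.5 mm or more below the drum top, 4 mm off-centre, 0.1 rad tilt at most); gripped, it holds the drum over 4.5 mm down with over 3 N; arm and fingers off the coupling; the other paddle upright within 20 mm of its start (((horizontal distance between slot_drive_top and base_seat below 0.02 m and z of flat_paddle in the frame of slot_drive_top below -0.0135 m and horizontal distance between flat_paddle and slot_drive_top below 0.004 m and angle between flat_paddle's own z axis and vertical below 0.1 rad and angle between the x axis of flat_paddle and the x axis of slot_drive_top, either way round below 0.15 rad and value of joint slot_drive above 0.0045 m and contact force between flat_paddle and slot_coupling above 3 N and contact force between flat_paddle and the fingers above 2 N and contact force between each of the arm, the fingers and slot_coupling below 0.5 N and distance of cross_paddle from where it was at the start of the episode below 0.02 m and angle between cross_paddle's own z axis and vertical below 0.2 rad) or (horizontal distance between cross_drive_top and base_seat below 0.02 m and z of cross_paddle in the frame of cross_drive_top below -0.0135 m and horizontal distance between cross_paddle and cross_drive_top below 0.004 m and angle between cross_paddle's own z axis and vertical below 0.1 rad and (angle between the x axis of cross_paddle and the x axis of cross_drive_top, either way round below 0.15 rad or angle between the x axis of cross_paddle and the y axis of cross_drive_top, either way round below 0.15 rad) and value of joint cross_drive above 0.0045 m and contact force between cross_paddle and cross_coupling above 3 N and contact force between cross_paddle and the fingers above 2 N and contact force between each of the arm, the fingers and cross_coupling below 0.5 N and distance of flat_paddle from where it was at the start of the episode below 0.02 m and angle between flat_paddle's own z axis and vertical below 0.2 rad))); the arm keeps its last pose, push and grip.
It fails at once if a bystander is pushed or tipped (over 30 mm or 0.5 rad) (distance of any of cezve, sugar_jar, cup from where it was at the start of the episode above 0.03 m or angle between any of cezve, sugar_jar, cup's own z axis and vertical above 0.5 rad).
It also fails if it takes over 42 s, if anything falls off the work surface, if the arm or the gripper's body presses on something with over 40 N, if the wrist force passes 120 N, or if a joint passes its speed limit or range.

### The arm

A 6-joint arm with a two-finger parallel gripper is mounted at the origin on the work surface. World frame = base frame: x ahead of the robot, y to its left, z up, the work surface at z = 0. Lengths are in m, angles in rad, forces in N, time in s.
With the tool pointing down it reaches from about 0.4 to 0.925 m from the base axis. Payload 12.5 kg.
Tool frame: the origin (TCP) lies at the very end of the fingers, on their centre line; the grasp point (between the pads) lies 19 mm behind it; z points along the fingers, y is the line along which they close (so a half turn about z gives the same grasp; the last joint's range is limited). The gripper opens to 95 mm and grips with 3 to 60 N. Pads are 20 mm wide; open, the fingers measure 119 mm over their backs; the gripper's body (75 mm by 180 mm) begins 59 mm behind the grasp point.
Start: joints at [-1.418, 0.491, 1.559, -0, 1.092, -0.106], TCP at [0.16, -0.604, 0.215] pointing down, gripper open.
Joint ranges: [-3.1, 3.1], [-0.84, 2.19], [0.05, 2.79], [-1.13, 4.28], [0.06, 2.93], [-2.69, 2.69]. Speed limits (rad/s): [2.22, 2.22, 2.79, 3.14, 3.14, 3.14].

### API

Orientations are given as a unit quaternion [w, x, y, z].
In Python, from station import r, capture, calibration gives the robot as it stands.
- The arm moves only by the tool servo_tool, never from a script. Its arguments are lists of equal length, an entry for each row: "linear": the shift along the world's x, y, z in units of 30 mm (1.0 is 30 mm), a list of three; "spin": the turn about the world's z in units of 5 degrees (1.0 is 5 degrees). In form: {"linear": [[dx, dy, dz], ...], "spin": [spin, ...]}. A call has 1 to 5 rows; each row is the pose to reach, as a shift and turn from the pose commanded when the call began; what a row does not reach only later rows make up. A row lasts 1/8 s, in which the tool goes at most 62.5 mm and 10.7 degrees, less where a joint would pass 70% of its speed; a pose out of reach is approached as far as the arm can. A call with a gripper value outside its range is refused whole. "gripper" is the closure, from -1 (fully open) to 1 (shut), so that 0 is half open, set as the call begins (left out, the last holds). The fingers move at their own pace and stop on an object; the grip force is fixed at half the most. Time passes only in rows, so rows that repeat a pose let the fingers close. It gives the time, the measured TCP pose, the force, the opening and the grip force at its end, in the units of the state.
- r.get_obs(): the state, without advancing time (a new reading comes with each control period).
- capture(name): name is "scene" or "top"; returns the picture (400x640x3 uint8, red, green, blue); there is no depth.
- calibration(name): a dict with "mtx" (3x3 intrinsics, pixels), "eye" and "rotation" of the camera in the world. Camera axes: x right, y down, z forward; pixel columns grow to the right and rows downward; lengths in m; the calibration is good to about 2 mm. A picture is of the moment at which its call begins. calibration takes no time and is no camera call.
- r.job_done(): hands the job in; it is judged then, once.
The state is a dict: "time": time; "joint_positions": joint angles; "joint_vel": joint speeds; "tau": joint torques, N m; "eef_pos": TCP position; "tcp_rot": TCP orientation; "force": force on the tool from outside, world axes, zero at the start; "wrist_torque": the same for the moment, N m; "gripper_width": finger opening in m; "grip_force": force on a finger pad.
Only numpy, scipy, OpenCV 4.12 (cv2) and the standard library are available. Lean on these libraries where they do the work, as an engineer would, in place of code of your own. Each camera call takes 0.05 s, during which the arm holds its last target. There are 200 camera calls.

## Working session

There is one attempt and no reset: what is moved stays moved. The work goes in short steps, Python scripts to look and compute and a tool call to move; the robot and the scene stay as the last step left them, time stands still between calls to the robot, and variables do not carry over. Pictures are saved under pics/ and viewed, at most 12 in all, crops included, and the job is handed in when it is done.

Besides the shell and the picture viewer there is one more tool, called after ">>>" as name([rows], argument=value, ...), one row to a line, values as JSON. servo_tool: Moves the arm, as the interface text tells. Its arguments: {"type":"object","properties":{"linear":{"type":"array"},"spin":{"type":"array"},"gripper":{"type":"number"}},"required":["linear","spin"]}

```bash
mkdir -p pics
python3 - <<'E'
from station import r, capture, calibration
import cv2,numpy as np
for n in("scene","top"):
    im=capture(n);cv2.imwrite(f"pics/{n}0.png",cv2.cvtColor(im,cv2.COLOR_RGB2BGR))
    c=calibration(n);print(n,np.round(c["mtx"],1).tolist(),np.round(c["eye"],3),np.round(c["rotation"],3).tolist())
o=r.get_obs();print(o["time"],o["eef_pos"],o["tcp_rot"],o["gripper_width"])
E
```

```text
scene [[484.4, 0.0, 315.3], [0.0, 484.4, 192.7], [0.0, 0.0, 1.0]] [ 1.446 -0.573  0.987] [-0.357, 0.816, 0.413, -0.19]
top [[385.8, 0.0, 315.6], [0.0, 385.8, 205.1], [0.0, 0.0, 1.0]] [0.526 0.025 1.13 ] [-0.03, 0.709, -0.702, 0.049]
0.1 [ 0.1599177  -0.60398226  0.21413261] [-4.76280354e-04  9.91642817e-01  1.29012779e-01 -1.09377526e-05] 0.0946757985247116
```

View pics/top0.png

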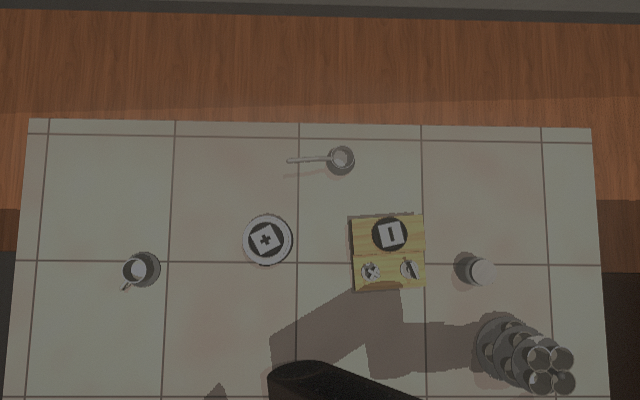

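View pics/scene0.png

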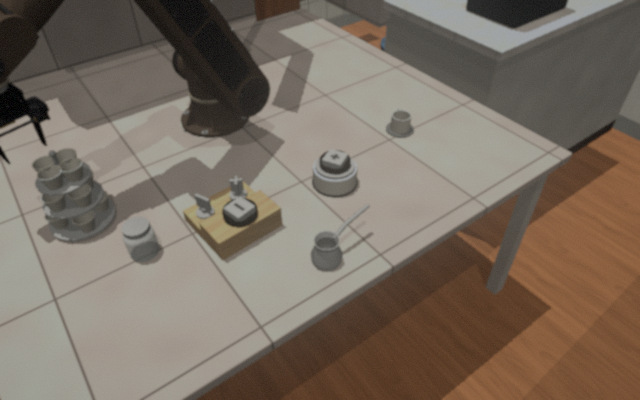

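The cross coupling is on the base (top view, about (266,240)) and the slot spare is on the rack. The cross paddle is at about (371,270) and the flat paddle at about (409,268). I'll enlarge these areas.

Run:
```python
import cv2,numpy as np
t=cv2.imread("pics/top0.png");s=cv2.imread("pics/scene0.png")
f=lambda i,x,y,w,h,k:cv2.convertScaleAbs(cv2.resize(i[y:y+h,x:x+w],None,fx=k,fy=k,interpolation=cv2.INTER_CUBIC),alpha=1.4)
a=f(t,236,210,60,60,6.5);b=f(t,345,235,60,60,6.5)
cv2.imwrite("pics/c1.png",np.hstack([a,b]))
a=f(s,305,140,60,60,6.5);b=f(s,185,170,60,60,6.5)
cv2.imwrite("pics/c2.png",np.hstack([a,b]))
```

```text
(no output)
```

View pics/c1.png

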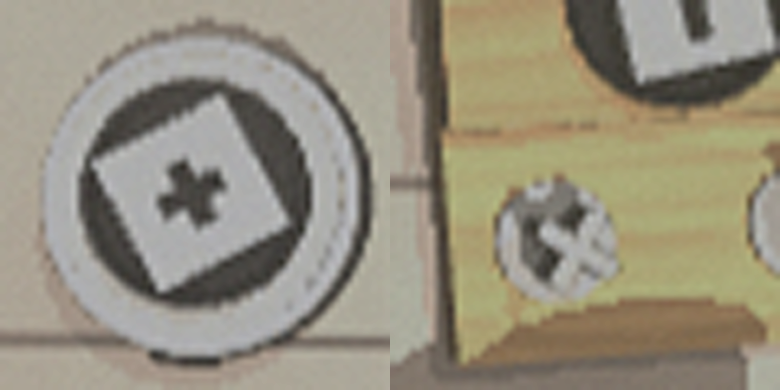

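View pics/c2.png

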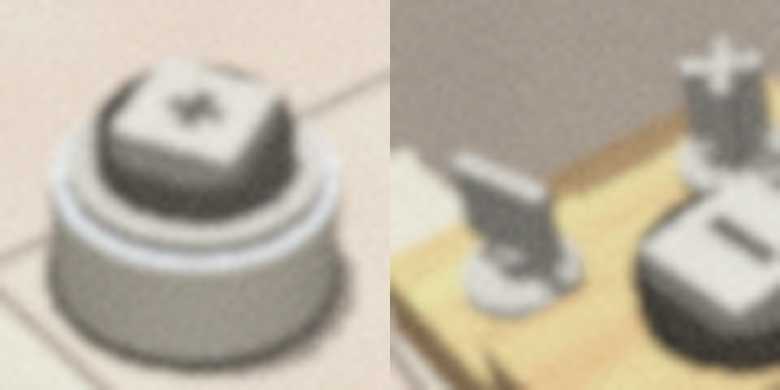

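```bash
cat > h.py <<'E'
from station import r, capture, calibration
import cv2,numpy as np
from scipy.optimize import least_squares
def proj(n,P):
    c=calibration(n);R=np.array(c["rotation"]).reshape(3,3)
    q=(np.atleast_2d(P)-c["eye"])@R
    q=q@np.array(c["mtx"]).T
    return q[:,:2]/q[:,2:]
def back(n,uv,z):
    c=calibration(n);R=np.array(c["rotation"]).reshape(3,3)
    d=R@np.linalg.solve(np.array(c["mtx"]),[*uv,1]);e=np.array(c["eye"])
    return e+d*(z-e[2])/d[2]
E
python3 - <<'E'
from h import *
cr=lambda p,x0,y0:((np.array(p,float)+.5)/6.5-.5)+[x0,y0]
# drum square
g=cv2.imread("pics/top0.png",0)
crop=cv2.resize(g[210:270,236:296],None,fx=6.5,fy=6.5,interpolation=cv2.INTER_CUBIC)
for th in(95,110):
    m=(crop>th).astype(np.uint8);n,l,st,ce=cv2.connectedComponentsWithStats(m)
    k=l[140,192] if l[140,192] else l[150,192]
    mm=(l==k).astype(np.uint8);cn=max(cv2.findContours(mm,0,1)[0],key=cv2.contourArea)
    b=cv2.boxPoints(cv2.minAreaRect(cn));print(th,cv2.contourArea(cn),b.tolist())
    W=np.array([back("top",cr(p,236,210),.1) for p in b]);e=W[1]-W[0]
    print("drum",W.mean(0),np.linalg.norm(e),np.linalg.norm(W[2]-W[1]),np.degrees(np.arctan2(e[1],e[0]))%90)
print("hand",np.mean([back("top",cr(p,236,210),.1) for p in[(220,95),(290,225),(160,292),(92,160)]],0))
print("cross",back("top",cr((192,193),236,210),.1),"scene",back("scene",cr((195,107),305,140),.1))
# rack-side
print("paddle top",back("top",cr((190,245),345,235),.1),"scene",back("scene",cr((328,65),185,170),.1))
print("collar",back("top",cr((167,240),345,235),.046))
for n,ps,o in(("top",[(155,222),(222,268),(215,210),(160,285)],(345,235)),("scene",[(290,68),(368,62),(328,38),(328,92)],(185,170))):
    W=[back(n,cr(p,*o),.1) for p in ps]
    for i in(0,2):
        d=W[i+1]-W[i];print(n,np.linalg.norm(d),np.degrees(np.arctan2(d[1],d[0]))%90)
# rack corners z=.04/.07 in top
b=cv2.imread("pics/top0.png");z=cv2.resize(b[255:290,350:395],None,fx=16,fy=16,interpolation=cv2.INTER_CUBIC)
s=cv2.imread("pics/scene0.png");y=cv2.resize(s[168:203,215:260],None,fx=16,fy=16,interpolation=cv2.INTER_CUBIC)
cv2.imwrite("pics/c3.png",z)
E
```

```text
95 21121.0 [[90.17733001708984, 162.41941833496094], [221.60650634765625, 92.48463439941406], [291.2369384765625, 223.3418426513672], [159.80776977539062, 293.276611328125]]Traceback (most recent call last):
  File "<stdin>", line 11, in <module>
  File "h.py", line 10, in back
    c=calibration(n);R=np.array(c["rotation"]).reshape(3,3)
                       ~~~~~~~~~~~~~~~~~~~~~~~~~~~~~~~^^^^^
ValueError: cannot reshape array of size 4 into shape (3,3)
```

```bash
sed -i 's/R=np.array(c\["rotation"\]).reshape(3,3)/R=Rot.from_quat(np.roll(c["rotation"],-1)).as_matrix()/' h.py; sed -i '1i from scipy.spatial.transform import Rotation as Rot' h.py
python3 - <<'E'
from h import *
cr=lambda p,x0,y0:((np.array(p,float)+.5)/6.5-.5)+[x0,y0]
g=cv2.imread("pics/top0.png",0)
crop=cv2.resize(g[210:270,236:296],None,fx=6.5,fy=6.5,interpolation=cv2.INTER_CUBIC)
for th in(85,95,110):
    m=(crop>th).astype(np.uint8);n,l,st,ce=cv2.connectedComponentsWithStats(m)
    mm=(l==l[140,192]).astype(np.uint8);cn=max(cv2.findContours(mm,0,1)[0],key=cv2.contourArea)
    b=cv2.boxPoints(cv2.minAreaRect(cn))
    W=np.array([back("top",cr(p,236,210),.1) for p in b]);e=W[1]-W[0]
    print("drum",W.mean(0),np.linalg.norm(e),np.linalg.norm(W[2]-W[1]),np.degrees(np.arctan2(e[1],e[0]))%90)
print("cross",back("top",cr((192,193),236,210),.1),"scene",back("scene",cr((195,107),305,140),.1))
print("paddle top",back("top",cr((190,245),345,235),.1),"scene",back("scene",cr((328,65),185,170),.1))
print("collar",back("top",cr((167,240),345,235),.046))
for n,ps,o in(("top",[(155,222),(222,268),(215,210),(160,285)],(345,235)),("scene",[(290,68),(368,62),(328,38),(328,92)],(185,170))):
    W=[back(n,cr(p,*o),.1) for p in ps]
    for i in(0,2):
        d=W[i+1]-W[i];print(n,np.linalg.norm(d),np.degrees(np.arctan2(d[1],d[0]))%90)
for nm,uv,z in(("cup",(139,268),.05),("sugar",(482,272),.1),("cezve",(341,158),.075)):print(nm,back("top",uv,z))
b=cv2.imread("pics/top0.png");z=cv2.resize(b[255:290,352:387],None,fx=11,fy=11,interpolation=cv2.INTER_CUBIC)
s=cv2.imread("pics/scene0.png");y=cv2.resize(s[168:203,218:253],None,fx=11,fy=11,interpolation=cv2.INTER_CUBIC)
cv2.imwrite("pics/c3.png",np.hstack([z,y]))
E
```

```text
drum [0.5496411 0.1327037 0.1      ] 0.061118305376388016 0.061651867619006054 28.800372566822134
drum [0.54958188 0.13262604 0.1       ] 0.060317411150504194 0.06072440357840366 28.83698134893868
drum [0.54950411 0.1325854  0.1       ] 0.05921776983960728 0.05939729555400033 28.833799774082458
cross [0.54943897 0.13212097 0.1       ] scene [0.5492511  0.12908301 0.1       ]
paddle top [ 0.46509862 -0.1564965   0.1       ] scene [ 0.46591119 -0.16060249  0.1       ]
collar [ 0.46395074 -0.15615868  0.046     ]
top 0.032799062512341076 56.11166616480595
top 0.03785419345278806 53.10695304955868
scene 0.033652284012977395 59.93310127886386
scene 0.036271824126817814 61.142211692478824
cup [0.46920177 0.47913709 0.05      ]
sugar [ 0.46780984 -0.44606842  0.1       ]
cezve [ 0.77821457 -0.07148137  0.075     ]
```

View pics/c3.png

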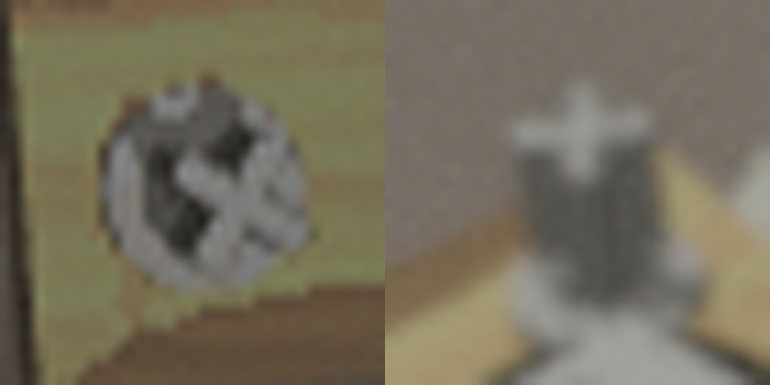

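The cross paddle is at about (0.465, -0.157) with yaw 59°, and the drum is at about (0.5495, 0.132) with yaw 28.8°. Moving above the paddle now.

>>> servo_tool([
  [0, 0, 2],
  [1.1, 1.6, 2],
  [2.2, 3.2, 2],
  [3.3, 4.8, 2],
  [4.4, 6.4, 2],
], spin=[0, -1.5, -3, -4.5, -6], gripper=-0.4)

```text
time: 0.72
eef_pos: [0.2927, -0.4105, 0.2745]
tcp_rot: [-0.0, 0.991, -0.134, -0.0]
force: [0.7, -0.5, 0.5]
gripper_width: 0.0668
grip_force: 0.0
```

>>> servo_tool([
  [1.1, 1.6, 0],
  [2.2, 3.2, 0],
  [3.6, 5.2, 0],
  [5.0, 7.2, 0],
  [5.77, 8.48, -0.5],
], spin=[-1.5, -3.16, -3.16, -3.16, -3.16])

```text
time: 1.35
eef_pos: [0.4635, -0.1606, 0.2613]
tcp_rot: [0.0, 0.964, -0.267, 0.001]
force: [0.6, -0.9, 0.7]
gripper_width: 0.0666
grip_force: 0.0
```

>>> servo_tool([
  [0, 0, -1.5],
  [0, 0, -1.9],
], spin=[0, 0])

```text
time: 1.6
eef_pos: [0.4615, -0.1612, 0.2019]
tcp_rot: [-0.0, 0.964, -0.266, -0.002]
force: [0.2, -0.3, 0.3]
gripper_width: 0.0666
grip_force: 0.0
```

Run:
```python
from h import *
o=r.get_obs();print(o["time"],o["eef_pos"],Rot.from_quat(np.roll(o["tcp_rot"],-1)).as_matrix()[:,1],o["gripper_width"],o["joint_positions"])
a=capture("scene")[...,::-1][120:240,170:310];b=capture("top")[...,::-1][220:310,335:440]
cv2.imwrite("pics/d1.png",np.hstack([cv2.resize(a,(466,400),interpolation=2),cv2.resize(b,(320,400))[:, :320]]))
```

```text
1.6 [ 0.46147556 -0.16124025  0.20193722] [-5.13430409e-01 -8.58131130e-01  4.22229783e-04] 0.06657600614811822 [-4.71279942e-01  3.15680494e-01  1.89737138e+00 -1.86455188e-04
  9.32561997e-01  1.63880624e+00]
```

View pics/d1.png

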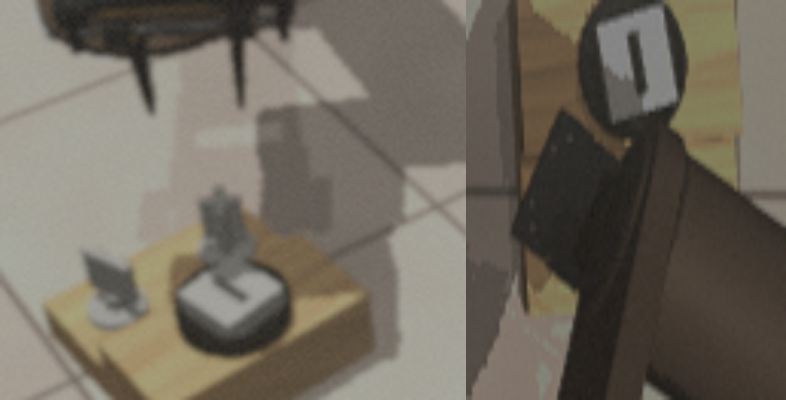

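The fingers are above the cross paddle (fingertips at about (216,154) and (242,151) in the scene picture). I'll go lower and compare the two more closely.

>>> servo_tool([
  [0, 0, -1.3],
  [0, 0, -2.5],
  [0, 0, -2.5],
  [0, 0, -2.5],
], spin=[0, 0, 0, 0])

```text
time: 2.2
eef_pos: [0.4629, -0.1632, 0.1306]
tcp_rot: [0.0, 0.964, -0.267, 0.001]
force: [0.1, -0.1, 0.2]
gripper_width: 0.0668
grip_force: 0.0
```

Run:
```python
from h import *
o=r.get_obs();p=o["eef_pos"];y=Rot.from_quat(np.roll(o["tcp_rot"],-1)).as_matrix()[:,1];print(p,y)
w=o["gripper_width"]/2
print(proj("scene",[p,p+y*w,p-y*w]))
a=capture("scene")[...,::-1][140:210,200:270]
cv2.imwrite("pics/d2.png",cv2.resize(a,None,fx=8,fy=8,interpolation=2))
```

```text
[ 0.4629148  -0.16319175  0.13059675] [-5.15447221e-01 -8.56921327e-01 -4.48889330e-05]
[[232.30058039 171.02703419]
 [220.19601588 171.81680683]
 [244.37385401 170.23930314]]
```

View pics/d2.png

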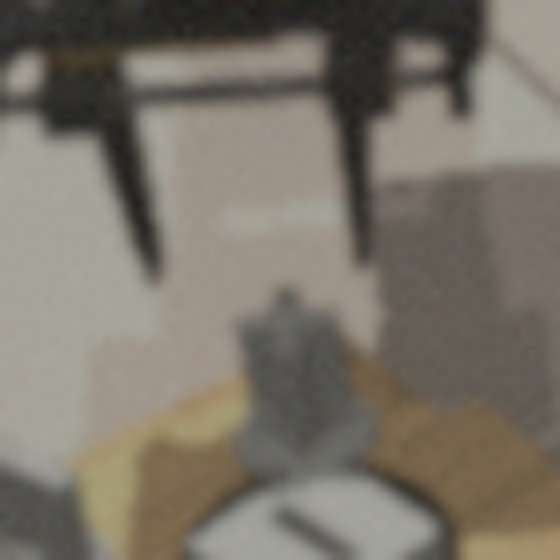

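Fingertips at about (219,175) and (246,173) match the projection, and the paddle top at about (235,180) lies between them. I'll make a small correction, then descend and grip.

>>> servo_tool([
  [0.09, 0.13, -0.5],
  [0.09, 0.13, -1.1],
  [0.09, 0.13, -1.7],
  [0.09, 0.13, -2.2],
  [0.09, 0.13, -2.2],
], spin=[0, 0, 0, 0, 0])

```text
time: 2.88
eef_pos: [0.4646, -0.1581, 0.062]
tcp_rot: [-0.0, 0.964, -0.267, -0.001]
force: [-0.8, -0.0, -0.5]
gripper_width: 0.0665
grip_force: 0.0
```

>>> servo_tool([
  [0, 0, 0],
  [0, 0, 0],
  [0, 0, 0],
  [0, 0, 0],
  [0, 0, 0],
], spin=[0, 0, 0, 0, 0], gripper=1)

```text
time: 3.5
eef_pos: [0.4651, -0.1584, 0.0632]
tcp_rot: [0.0, 0.964, -0.267, 0.0]
force: [-0.1, -0.5, 4.9]
gripper_width: 0.0357
grip_force: 30.0
```

Run:
```python
from h import *
o=r.get_obs()
for k in o:print(k,np.round(o[k],4))
```

```text
time 3.5
joint_positions [-4.6280e-01  5.3180e-01  2.0298e+00 -2.0000e-04  5.7940e-01  1.6487e+00]
joint_vel [-0.0004 -0.0029  0.002   0.0007  0.001  -0.0013]
tau [-2.22000e-02 -4.98925e+01 -1.37582e+01  1.52000e-02 -2.87500e-01
  3.10000e-03]
eef_pos [ 0.4651 -0.1584  0.0632]
tcp_rot [ 1.000e-04  9.637e-01 -2.670e-01  3.000e-04]
force [-0.1116 -0.5054  4.9328]
wrist_torque [0.1213 0.1092 0.0114]
grip_force 30.0007
gripper_width 0.0357
```

Firmly gripped at 35.7 mm. Lift and carry to the mixer base.

>>> servo_tool([
  [0, 0, 1],
  [0, 0, 2.2],
  [0, 0, 3.4],
  [0, 0, 4.2],
  [0.4, 1.2, 4.5],
], spin=[0, 0, 0, 0, 1])

```text
time: 4.12
eef_pos: [0.4772, -0.1233, 0.1992]
tcp_rot: [0.0, 0.974, -0.225, 0.001]
force: [0.3, -0.6, -1.4]
gripper_width: 0.0352
grip_force: 30.0
```

>>> servo_tool([
  [0.4, 1.4, 0],
  [0.9, 3.0, 0],
  [1.4, 4.6, 0],
  [1.8, 6.2, 0],
  [2.2, 7.7, 0],
], spin=[2, 4, 6, 8, 10])

```text
time: 4.75
eef_pos: [0.543, 0.1104, 0.1977]
tcp_rot: [0.0, 0.977, 0.211, -0.0]
force: [0.5, -0.6, -0.7]
gripper_width: 0.036
grip_force: 30.0
```

>>> servo_tool([
  [0.2, 0.7, 0],
  [0.2, 0.7, -0.8],
  [0.2, 0.7, -0.8],
  [0.2, 0.7, -0.8],
], spin=[0.95, 0.95, 0.95, 0.95])

```text
time: 5.25
eef_pos: [0.5491, 0.1294, 0.1743]
tcp_rot: [0.0, 0.969, 0.248, 0.0]
force: [0.6, -0.4, -1.1]
gripper_width: 0.0356
grip_force: 30.0
```

Run:
```python
from h import *
o=r.get_obs();p=o["eef_pos"];R=Rot.from_quat(np.roll(o["tcp_rot"],-1)).as_matrix();print(p,np.degrees(np.arctan2(R[1,1],R[0,1])),o["gripper_width"],o["force"],o["joint_positions"][5])
ax=lambda z:[p[0],p[1],p[2]+z]
# stem foot at tcp-0.039; collar top at -0.017
print(proj("scene",[ax(-.039),ax(-.023),ax(-.017)]),proj("scene",[.5495,.1315,.1]))
a=capture("scene")[...,::-1][95:205,285:385]; b=capture("top")[...,::-1][200:280,225:305]
cv2.imwrite("pics/e1.png",np.hstack([cv2.resize(a,(491,540),interpolation=2),cv2.resize(b,(300,540))]))
```

```text
[0.54909182 0.12939126 0.17431109] -61.25232036078692 0.03561777129245019 [ 0.56260786 -0.43956548 -1.08789673] 1.1835073751732534
[[334.76705135 146.40930839]
 [334.83227722 141.96914884]
 [334.85699523 140.28650474]] [[335.27332104 155.77814784]]
```

View pics/e1.png

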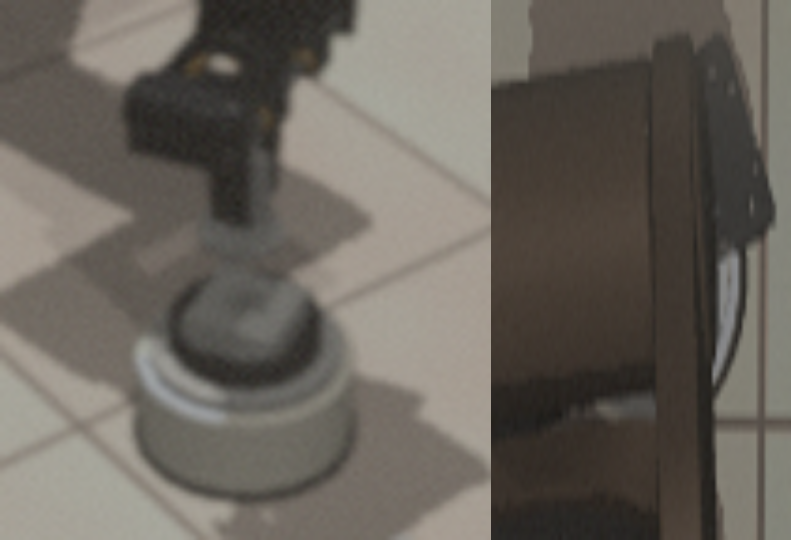

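The collar axis shows at column ~333.6 and the drum centre at ~334.5 in the scene picture, so it is close. I'll go to just above the drum and measure there.

>>> servo_tool([
  [0.02, 0.05, -0.5],
  [0.02, 0.05, -1.0],
  [0.02, 0.05, -1.0],
  [0.02, 0.05, -1.0],
], spin=[0, 0, 0, 0])

```text
time: 5.85
eef_pos: [0.5496, 0.1311, 0.1437]
tcp_rot: [0.0, 0.969, 0.248, -0.0]
force: [-0.2, -0.7, -1.1]
gripper_width: 0.0359
grip_force: 30.0
```

Run:
```python
from h import *
o=r.get_obs();p=o["eef_pos"];R=Rot.from_quat(np.roll(o["tcp_rot"],-1)).as_matrix();print(p,np.degrees(np.arctan2(R[1,1],R[0,1])),o["force"])
ax=lambda z:[p[0],p[1],p[2]+z]
print(proj("scene",[ax(-.0392),ax(-.0232),ax(-.0172)]))
q=np.array([.5495,.1315,.1]);J=[proj("scene",q+d)[0]-proj("scene",q)[0] for d in np.eye(3)*.001];print("px per mm",np.round(J,3).tolist())
a=np.mean([capture("scene")[...,::-1][125:185,300:370].astype(float) for _ in range(4)],0)
np.save("avg.npy",a)
a=cv2.resize(np.clip(a*1.6,0,255).astype(np.uint8),None,fx=10,fy=10,interpolation=2)
cv2.imwrite("pics/e2.png",a)
```

```text
[0.54962204 0.13111567 0.14374016] -61.22465213167427 [-0.20735859 -0.67202294 -1.1320232 ]
[[335.21486681 154.63434079]
 [335.28250617 150.32195409]
 [335.30813483 148.6879843 ]]
px per mm [[0.206, 0.166], [0.267, -0.125], [0.004, -0.266]]
```

View pics/e2.png

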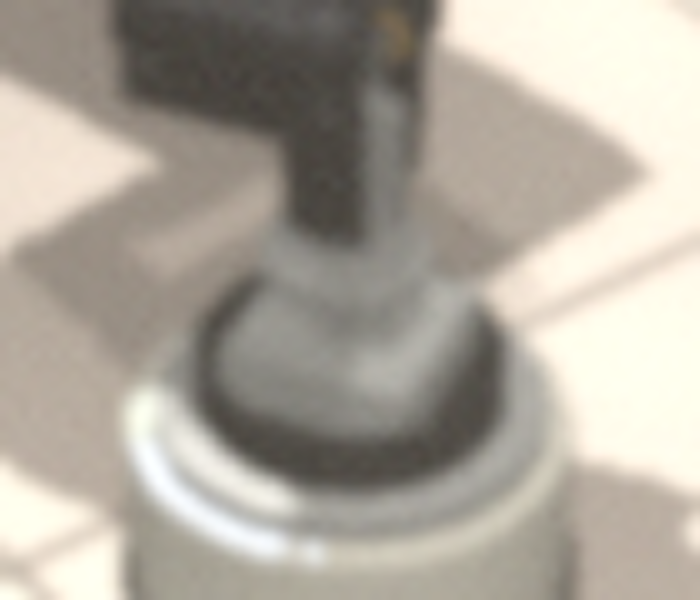

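The collar (px 334.5) and sleeve (px 334.4) columns coincide. Probing down.

>>> servo_tool([
  [0, 0, -0.1],
  [0, 0, -0.2],
  [0, 0, -0.25],
  [0, 0, -0.25],
], spin=[0, 0, 0, 0])

```text
time: 6.55
eef_pos: [0.5498, 0.1312, 0.1363]
tcp_rot: [0.0, 0.969, 0.248, 0.0]
force: [2.4, 0.2, -2.5]
gripper_width: 0.0356
grip_force: 30.0
```

>>> servo_tool([
  [0.02, 0, -0.1],
  [0.02, 0, -0.2],
  [0.02, 0, -0.25],
], spin=[0, 0, 0])

```text
time: 6.92
eef_pos: [0.5503, 0.1313, 0.1296]
tcp_rot: [0.0, 0.969, 0.249, 0.0]
force: [-2.8, 1.6, 17.7]
gripper_width: 0.0357
grip_force: 30.0
```

>>> servo_tool([
  [0, 0, 0],
  [0, 0, 0],
], spin=[0, 0])

```text
time: 7.18
eef_pos: [0.5502, 0.1312, 0.1297]
tcp_rot: [0.0, 0.969, 0.249, 0.0]
force: [-2.0, 1.1, 10.7]
gripper_width: 0.0356
grip_force: 30.0
```

Run:
```python
from h import *
o=r.get_obs();p=o["eef_pos"];print(p,o["force"],o["wrist_torque"])
print(proj("scene",[[p[0],p[1],p[2]+z] for z in (-.0392,-.0232,-.0172)]))
a=np.mean([capture("scene")[...,::-1][125:185,300:370].astype(float) for _ in range(4)],0)
a=cv2.resize(np.clip(a*1.6,0,255).astype(np.uint8),None,fx=10,fy=10,interpolation=2)
cv2.imwrite("pics/e3.png",a)
```

```text
[0.55018219 0.13122964 0.12968928] [-2.01740965  1.05641621 10.67579212] [ 0.23036049  0.50900114 -0.04305383]
[[335.30122469 158.44720599]
 [335.36907987 154.1909211 ]
 [335.39478861 152.57831462]]
```

View pics/e3.png

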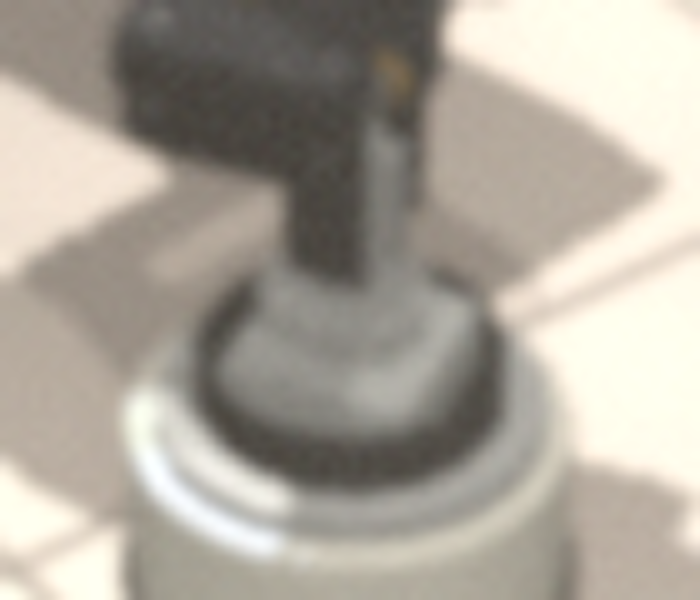

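The collar is lower with the drum nearly up, so the stem seems to be entering with some friction. I'll ease it sideways and continue down.

>>> servo_tool([
  [-0.015, 0.01, 0],
  [-0.015, 0.01, -0.06],
  [-0.015, 0.01, -0.12],
  [-0.015, 0.01, -0.15],
], spin=[0, 0, 0, 0])

```text
time: 7.88
eef_pos: [0.5506, 0.1316, 0.1245]
tcp_rot: [0.0, 0.969, 0.248, 0.001]
force: [4.4, 2.4, 2.6]
gripper_width: 0.0355
grip_force: 30.0
```

>>> servo_tool([
  [0.01, 0.005, -0.06],
  [0.01, 0.005, -0.12],
  [0.01, 0.005, -0.12],
  [0.01, 0.005, -0.12],
], spin=[0, 0, 0, 0])

```text
time: 8.38
eef_pos: [0.5507, 0.1317, 0.1211]
tcp_rot: [0.0, 0.969, 0.248, 0.001]
force: [5.1, 2.9, 5.4]
gripper_width: 0.0359
grip_force: 30.0
```

The net push of ~6.5 N matches the spring being compressed ~2 mm with the paddle home. Pressing down to the stop.

>>> servo_tool([
  [0.02, 0.01, -0.06],
  [0.02, 0.01, -0.12],
  [0.02, 0.01, -0.16],
  [0.02, 0.01, -0.16],
  [0.02, 0.01, -0.16],
], spin=[0, 0, 0, 0, 0])

```text
time: 9.0
eef_pos: [0.5509, 0.1318, 0.1171]
tcp_rot: [0.0, 0.969, 0.249, 0.001]
force: [0.1, -0.0, 16.2]
gripper_width: 0.0358
grip_force: 30.0
```

>>> servo_tool([
  [0, 0, -0.05],
  [0, 0, -0.05],
  [0, 0, -0.05],
  [0, 0, -0.05],
], spin=[0, 0, 0, 0])

```text
time: 9.5
eef_pos: [0.551, 0.1319, 0.117]
tcp_rot: [0.0, 0.969, 0.249, 0.001]
force: [-5.6, 0.1, 30.7]
gripper_width: 0.0358
grip_force: 30.0
```

Run:
```python
from h import *
o=r.get_obs();p=o["eef_pos"];print(p,o["force"],o["wrist_torque"])
a=np.mean([capture("scene")[...,::-1][125:185,300:370].astype(float) for _ in range(4)],0)
a=cv2.resize(np.clip(a*1.6,0,255).astype(np.uint8),None,fx=10,fy=10,interpolation=2)
cv2.imwrite("pics/e4.png",a)
```

```text
[0.55102043 0.13187131 0.11697463] [-5.56222556  0.06690809 30.69934039] [-0.04258383  0.96868591  0.08846134]
```

View pics/e4.png

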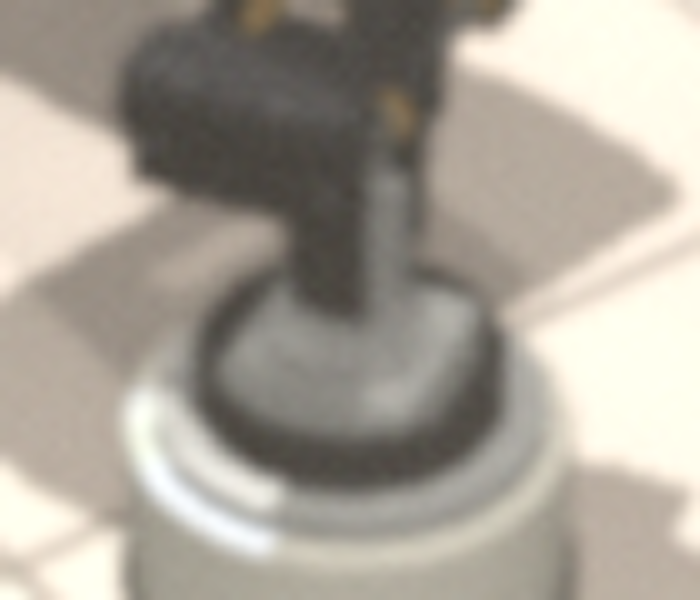

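The collar lies on the drum at about crop (350,340). The drum is sunk, and the force rose from 16 to 31 N with no further travel, so it is at the hard stop. Handing in.

```bash
python3 -c "
from station import r
print(r.job_done())"
```

```text
the job is handed in; nothing more can be done
None
```

I handed the job in at about 9.7 s with the cross paddle meshed in the cross coupling on the mixer base, collar on the drum, and still gripped and pressed to the stop at about 31 N; no verdict was returned.

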